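# Zero the burrs of an espresso grinder

## Robot

A 6-joint arm with a two-finger parallel gripper is mounted at the origin on the work surface. World frame = base frame: x ahead of the robot, y to its left, z up, the work surface at z = 0. Lengths are in m, angles in rad, forces in N, time in s.
With the tool pointing down it reaches from about 0.375 to 0.825 m from the base axis. Payload 5.5 kg.
Tool frame: the origin (TCP) lies at the very end of the fingers, on their centre line; the grasp point (between the pads) lies 19 mm behind it; z points along the fingers, y is the line along which they close (so a half turn about z gives the same grasp; the last joint's range is limited). The gripper opens to 85 mm and grips with 20 to 120 N. Pads are 22 mm wide; open, the fingers measure 114 mm over their backs; the gripper's body (76 mm by 85 mm) begins 54 mm behind the grasp point. The pads swing forward as they close: fully open they stand 13 mm farther back than shut.
Start: joints at [1.344, 0.314, -0.047, 1.21, 0, 1.571], TCP at [0.135, 0.585, 0.231] pointing down, gripper open.
Joint ranges: [-2.67, 2.67], [-0.69, 1.73], [-1.03, 1.25], [-2.08, 2.16], [-1.42, 1.45], [-3.14, 3.14]. Speed limits (rad/s): [2.39, 2.39, 3.01, 3.14, 3.14, 3.14].

## Interface

Orientations are given as a 3x3 rotation matrix whose columns are the frame's x, y, z axes.
In Python, from station import r gives the robot as it stands.
- The arm moves only by the shell command python3 -m crank 'ROWS' [OPENING] [FORCE]. ROWS is JSON, a list that holds one entry, the list of rows, each a list of 6 numbers: the shift along the tool's x, y, z as a fraction of full scale, then the turn, a rotation vector about the tool's x, y, z as a fraction of full scale. A call has 1 to 12 rows; each row is the pose to reach, as a shift and turn from the pose commanded when the call began, along the tool's axes at that moment; what a row does not reach only later rows make up. Full scale, the value 1, is 200 mm for a shift and pi/2 rad for a turn. A row lasts 1/8 s, in which the tool goes at most 62.5 mm and 10.7 degrees, less where a joint would pass 70% of its speed; a pose out of reach is approached as far as the arm can. A call with a number of a shift or a turn outside -1 to 1 is refused whole. A call with a gripper value outside its range is refused whole. OPENING is the opening, from -1 (shut) to 1 (fully open), set as the call begins (- or left out, the last holds). The fingers move at their own pace and stop on an object; FORCE is the grip in N (left out, the last holds). Time passes only in rows, so rows that repeat a pose let the fingers close. It gives the time, the measured TCP pose, the force, the opening and the grip force at its end, in the units of the state.
- r.observe(): the state, without advancing time (a new reading comes with each control period).
- r.snapshot(name): name is "side" or "top" or "wrist"; returns a dict with "pixels" (480x640x3 uint8, red, green, blue), "depth" (480x640 float32, m along the optical axis (not along the pixel's ray), 0 where there is no reading), "mtx" (3x3 intrinsics, pixels), "k1" (the pictures are not rectified: a ray, as slopes to the right and down, at radius r is drawn at 1 + k1 r^2 times it, then the intrinsics apply), "extrinsics" (4x4, takes a point from camera to world coordinates); the wrist camera has in their place "mount" (4x4, takes a point from camera to tool coordinates, whose origin is the TCP and whose axes are the flange's). Camera axes: x right, y down, z forward; pixel columns grow to the right and rows downward; lengths in m; the calibration is good to about 2 mm. A picture is of the moment at which its call begins: read the wrist's pose just before it.
- r.close_job(): hands the job in; it is judged then, once.
The state is a dict: "clock": time; "qpos": joint angles; "dq": joint speeds; "joint_efforts": joint torques, N m; "position": TCP position; "orientation": TCP orientation; "contact_force": force on the tool from outside, world axes, zero at the start; "moment": the same for the moment, N m; "gripper_width": finger opening in m; "gripper_force": force on a finger pad.
Only numpy, scipy, OpenCV 4.12 (cv2) and the standard library are available. Lean on these libraries where they do the work, as an engineer would, in place of code of your own. Each camera call takes 0.05 s, during which the arm holds its last target. There are 200 camera calls.

## Task

Zero the red grinder: turn the black adjuster knob on its top clockwise until the burrs seat and it will go no further, then back it off a quarter turn anticlockwise. Keep hold of the knob there: finish with it still gripped and steady, so that I can nip up the lock screw. Leave the white grinder's knob and everything else on the bench as it is.

Things in the scene. Friction and masses are not known exactly. Their poses are not given: they have to be found in the camera images.
- red_grinder: Grinder to zero, bolted down, left or right of the white one: red box, x -65 to +90 mm, 120 mm wide, flat top at 210 mm. Origin under it on the bench. Front (spout, fork, 26 mm high foot out to x -125 mm) is its -x, roughly towards the robot. On top: hopper collar (60 mm across, 8 mm high) centred at x -30 mm; knob axis at x +55, y 0 mm over a dial plate (62 mm across, 2 mm thick).
- red_knob: Black fluted adjuster knob on the red grinder: upright cylinder, diameter 36 mm, gripped at any yaw, solid from 217 to 251 mm above the bench. Origin on its axis at 215 mm, z up the axis. Turns with red_adjuster. A white pointer line on top and side marks its -x; at the seat its axes are parallel to the grinder's, so the pointer faces the orange index mark at the dial plate's front.
- red_grip (a point): Point on the axis of the red grinder's knob at a good height to grip it: 239 mm above the bench, 29 mm above the grinder's top face and 12 mm below the knob's top. Turns with the knob.
- red_adjuster (a joint): Angle of the red grinder's knob, rad: 0 where the burrs just seat, growing as it is turned anticlockwise seen from above. Starts at 2.0 to 3.3. Friction 0.12 N m; stays where left. At 0 it meets a hard stop: turned on, the wrist feels the torque rise at once, until the fingers slip on the knob (about 0.5 N m for a 45 N grip).
- white_grinder: The white grinder, same model and shape, already set. Bolted down, origin as for the red one. Leave it alone.
- white_adjuster (a joint): Angle of the white grinder's knob in rad, 0 at its seat, anticlockwise positive; starts between 2.3 and 2.5 and must stay there.
- dosing_cup: Small open steel cup, 58 mm across, 52 mm high, loose, on the red grinder's foot under the spout. Origin at the centre of its underside.
- tamper: Steel tamper standing upright, 58 mm across, 88 mm high, loose, in front of the gap between the grinders, on the robot's side. Origin at the centre of its underside.
- grounds_brush: Brush with a light wooden handle, 170 mm long, lying loose between the two grinders. Origin at the underside of its middle.
- portafilter: Portafilter, steel basket 68 mm across and 40 mm high with a dark wooden handle reaching 175 mm along its x, loose, behind the grinders (beyond them from the robot). Origin under the basket's centre.
- milk_jug: Steel jug, 84 mm across, 110 mm high, handle along its y, loose, behind the grinders to the left. Origin at the centre of its underside.
- bean_hopper: Smoke-brown bean hopper with a black lid, 126 mm across, 157 mm high, narrow foot down, loose, behind the grinders. Origin at the centre of its underside.
- screwdriver: Screwdriver with a red handle, 180 mm long, lying loose behind the grinders to the right. Origin at the underside of its middle.
Not all that is in view belongs to the job. There is more than one size of the red_grinder; the job needs the largest.

How it is judged:
On the way, in this order (a step that is already met when the one before it is completed fails the run):
1. the red grinder's knob has been turned clockwise until the burrs seat (value of joint red_adjuster below 0.06 rad), for 0.2 s.
2. the knob has been backed off a quarter turn from the seat and is gripped there (value of joint red_adjuster between 1.29 and 1.85 rad and contact force between the fingers and red_knob above 3 N), for 0.3 s.
At the end, for the whole second after the job is handed in: The red grinder's knob stands a quarter turn (90 degrees, within 16 degrees) open from the seat, at rest, and the gripper's fingers still press on it with more than 3 N; the white grinder's knob is where it was (within about 15 degrees) and no loose thing on the bench has moved more than 30 mm (all of step 2 and value of joint white_adjuster between 2 and 2.8 rad and not (distance of any of dosing_cup, tamper, portafilter, milk_jug, bean_hopper, grounds_brush, screwdriver from where it was at the start of the episode above 0.03 m) and velocity of joint red_adjuster between -0.1 and 0.1 rad/s); the arm keeps its last pose, push and grip.
It fails at once if the white grinder's knob is turned (value of joint white_adjuster below 2 rad or value of joint white_adjuster above 2.8 rad).
It fails at once if a loose thing on the bench is moved more than 30 mm (distance of any of dosing_cup, tamper, portafilter, milk_jug, bean_hopper, grounds_brush, screwdriver from where it was at the start of the episode above 0.03 m).
It also fails if it takes over 51 s, if anything falls off the work surface, if the arm or the gripper's body presses on something with over 40 N, if the wrist force passes 120 N, or if a joint passes its speed limit or range.

## Working session

There is one attempt and no reset: what is moved stays moved. The work goes in short steps, Python scripts to look and compute and a shell command to move; the robot and the scene stay as the last step left them, time stands still between calls to the robot, and variables do not carry over. Pictures are saved under pics/ and viewed, at most 10 in all, crops included, and the job is handed in when it is done.

```bash
mkdir -p pics; ls; python3 - <<'E'
from station import r
import cv2,numpy as np
s=r.observe();print({k:np.round(v,3).tolist() for k,v in s.items()})
for n in("top","side"):
    d=r.snapshot(n);cv2.imwrite(f"pics/{n}.png",d["pixels"][:,:,::-1]);np.savez(f"{n}.npz",**d);print(n,d["mtx"].tolist(),d["k1"],np.round(d["extrinsics"],3).tolist())
E
```

```text
pics
{'clock': 0.0, 'qpos': [1.344, 0.314, -0.048, 1.21, 0.0, 1.571], 'dq': [-0.0, 0.001, -0.001, 0.001, -0.003, 0.002], 'joint_efforts': [0.001, -53.959, 33.975, 0.02, 0.0, 0.0], 'position': [0.135, 0.584, 0.23], 'orientation': [[-0.974, 0.225, -0.0], [0.225, 0.974, -0.002], [0.0, -0.002, -1.0]], 'contact_force': [0.396, 0.02, -0.432], 'moment': [-0.009, 0.005, 0.043], 'gripper_force': 0.0, 'gripper_width': 0.085}
top [[465.45743080075357, 0.0, 319.9078259562711], [0.0, 465.45743080075357, 245.0962242555796], [0.0, 0.0, 1.0]] 0.028961913368062288 [[0.023, -0.992, 0.126, 0.418], [-0.999, -0.02, 0.026, -0.016], [-0.023, -0.126, -0.992, 1.025], [0.0, 0.0, 0.0, 1.0]]
side [[565.1731110867704, 0.0, 318.1405705874889], [0.0, 565.1731110867704, 241.06964366034714], [0.0, 0.0, 1.0]] -0.07863186866219118 [[0.727, 0.504, -0.467, 1.141], [0.687, -0.516, 0.512, -0.656], [0.017, -0.693, -0.721, 1.114], [0.0, 0.0, 0.0, 1.0]]
```

View pics/top.png

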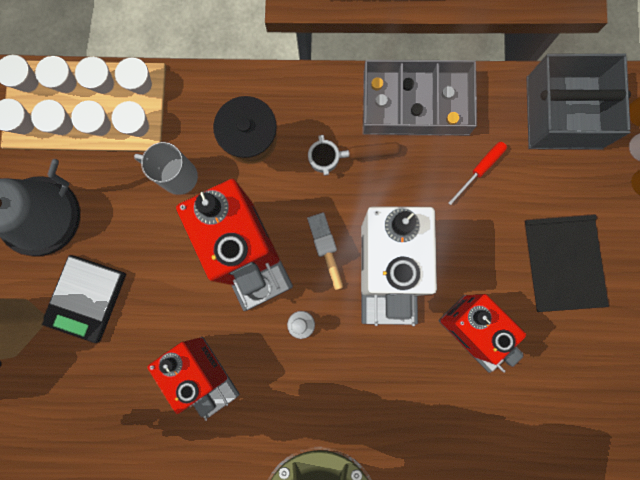

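View pics/side.png

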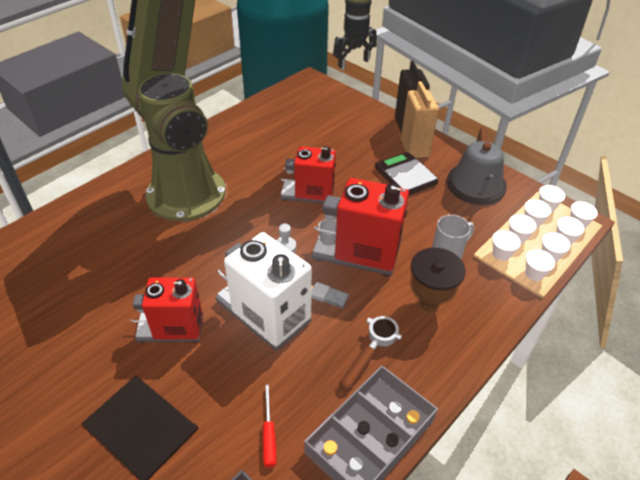

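The top view shows the large red grinder, with its knob at about (210,205), its collar at (231,249) and the jug behind it at (168,165). The other two red grinders, at (190,375) and (485,330), are smaller, and the white grinder is at (400,245). The side view agrees: the largest red grinder is at (368,225), with its knob at (392,195).

```bash
cat > h.py <<'E'
import numpy as np,cv2
def ray(d,u,v):
    K=d["mtx"];k=float(d["k1"]);p=np.array([(u-K[0,2])/K[0,0],(v-K[1,2])/K[1,1]]);q=p.copy()
    for _ in range(20): q=p/(1+k*(q@q))
    return np.array([q[0],q[1],1.])
def plane(d,E,u,v,z):
    c=E[:3,:3]@ray(d,u,v);o=E[:3,3];return o+c*(z-o[2])/c[2]
def deproj(d,E,u,v):
    return E[:3,3]+E[:3,:3]@ray(d,u,v)*d["depth"][int(round(v)),int(round(u))]
E
python3 - <<'E'
from h import *
d=dict(np.load("top.npz"));E=d["extrinsics"]
print("collar",plane(d,E,231,249,.218),deproj(d,E,240,238)); print("knobtop",plane(d,E,208,203,.251),deproj(d,E,208,203))
hsv=cv2.cvtColor(d["pixels"],cv2.COLOR_RGB2HSV)
m=((hsv[...,1]>150)&((hsv[...,0]<6)|(hsv[...,0]>174))&(d["pixels"][...,0]>120)).astype(np.uint8)
uu,vv=np.meshgrid(np.arange(640),np.arange(480))
# red points at top height
P=[]
for v,u in zip(*np.nonzero(m)):
    if 160<u<300 and 160<v<310:
        p=deproj(d,E,u,v)
        if abs(p[2]-.21)<.006:P.append(p)
P=np.array(P);print(len(P),P[:,2].mean());R=cv2.minAreaRect((P[:,:2]*1000).astype(np.float32));print(R)
c=cv2.resize(d["pixels"][165:300,160:300],None,fx=4,fy=4,interpolation=cv2.INTER_CUBIC);cv2.imwrite("pics/c.png",c[:,:,::-1])
E
```

```text
collar [0.51065138 0.16074208 0.218     ] [0.53038461 0.14574551 0.21828237]
knobtop [0.58491783 0.19645167 0.251     ] [0.5846383  0.19609451 0.25230013]
3574 0.20977128026856112
((548.30126953125, 182.7972412109375), (154.00607299804688, 117.67395782470703), 27.61362075805664)
```

View pics/c.png

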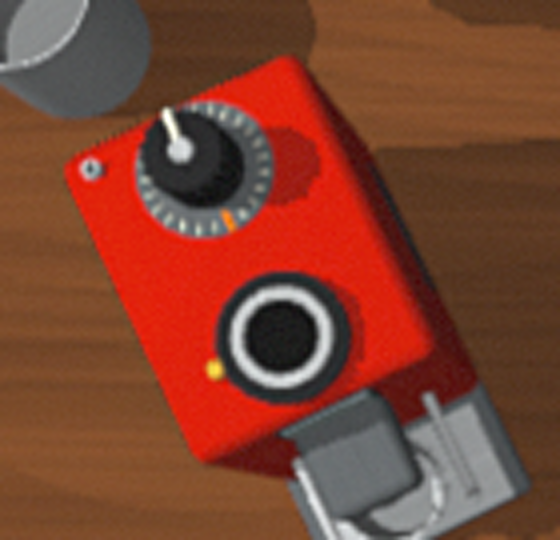

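```bash
python3 -m crank '[[[0,0,-0.3,0,0,-0.1],[-0.2,-0.1,-0.6,0,0,-0.2],[-0.45,-0.22,-0.6,0,0,-0.31],[-0.7,-0.35,-0.6,0,0,-0.42],[-0.98,-0.51,-0.6,0,0,-0.53],[-0.98,-0.51,-0.6,0,0,-0.64],[-0.98,-0.51,-0.6,0,0,-0.72],[-0.98,-0.51,-0.6,0,0,-0.72]]]' 1 45
python3 - <<'E'
from station import r
import numpy as np
s=r.observe();print(np.round(s["qpos"],3),s["position"],np.round(s["orientation"],3).tolist())
t=np.array([.586,.202,.34]);print("units",s["orientation"].T@(t-s["position"])/.2 if hasattr(s["orientation"],"T") else np.array(s["orientation"]).T@(t-np.array(s["position"]))/.2)
E
```

```text
clock: 1.1
position: [0.3031, 0.4408, 0.351]
orientation: [[-0.62, -0.785, -0.0], [-0.785, 0.62, -0.001], [0.001, -0.0, -1.0]]
contact_force: [0.7, 0.1, -0.0]
gripper_width: 0.0853
gripper_force: 0.0
[0.968 0.17  0.039 1.44  0.    0.066] [0.30307121 0.4408199  0.3509581 ] [[-0.62, -0.785, -0.0], [-0.785, 0.62, -0.001], [0.001, -0.0, -1.0]]
units [ 0.06007901 -1.85026208  0.05489945]
```

```bash
python3 -m crank '[[[0.01,-0.25,0,0,0,-0.11],[0.02,-0.5,0,0,0,-0.22],[0.03,-0.75,0,0,0,-0.33],[0.03,-1,0,0,0,-0.44],[0.03,-1,0,0,0,-0.55],[0.03,-1,0,0,0,-0.66],[0.03,-1,0,0,0,-0.72],[0.03,-1,0,0,0,-0.72]]]'
python3 - <<'E'
from station import r
import numpy as np
s=r.observe();print(np.round(s["qpos"],3))
t=np.array([.586,.202,.34]);print("units",np.array(s["orientation"]).T@(t-np.array(s["position"]))/.2)
E
```

```text
clock: 2.1
position: [0.4562, 0.313, 0.351]
orientation: [[0.446, -0.895, -0.0], [-0.895, -0.446, -0.0], [0.0, 0.001, -1.0]]
contact_force: [-0.4, -0.4, -0.2]
gripper_width: 0.0849
gripper_force: 0.0
[ 0.601  0.206  0.082  1.448  0.    -1.431]
units [ 0.78584769 -0.33379896  0.05489697]
```

```bash
python3 -m crank '[[[0.26,-0.11,0.02,0,0,0],[0.52,-0.22,0.04,0,0,0],[0.786,-0.334,0.055,0,0,0],[0.786,-0.334,0.055,0,0,0],[0.786,-0.334,0.055,0,0,0],[0.786,-0.334,0.055,0,0,0]]]'
python3 - <<'E'
from station import r
from h import *
s=r.observe();print(np.round(s["qpos"],3))
d=r.snapshot("wrist");np.savez("w.npz",**d,R=s["orientation"],p=s["position"]);cv2.imwrite("pics/w.png",d["pixels"][:,:,::-1]);print(np.round(d["mount"],3).tolist())
E
```

```text
clock: 2.85
position: [0.5858, 0.2031, 0.3406]
orientation: [[0.448, -0.894, 0.0], [-0.894, -0.448, 0.0], [-0.0, -0.0, -1.0]]
contact_force: [0.3, -0.2, -0.3]
gripper_width: 0.0852
gripper_force: 0.0
[ 0.334  0.34   0.234  1.465  0.    -1.702]
[[0.0, -0.949, -0.316, 0.082], [1.0, -0.0, 0.001, -0.0], [-0.001, -0.316, 0.949, -0.143], [0.0, 0.0, 0.0, 1.0]]
```

View pics/w.png

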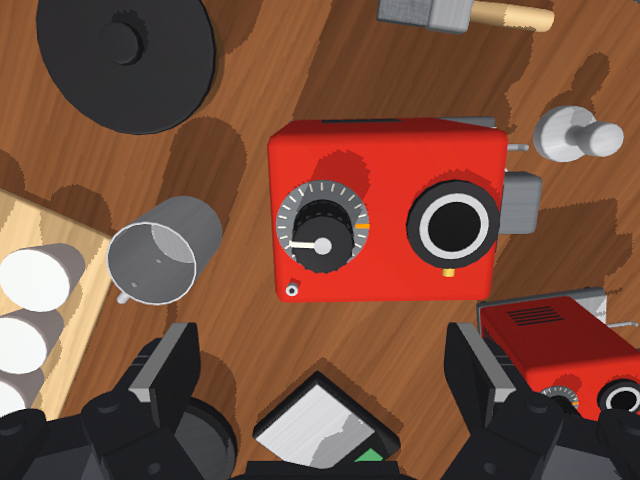

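The wrist view shows the knob hub at (322,246), with the pointer tip at (290,245). The orange index is at (363,226) and the collar centre at (452,225), so the knob is about half a turn open.

```bash
python3 - <<'E'
from h import *
d=dict(np.load("w.npz"));T=np.eye(4);T[:3,:3]=d["R"];T[:3,3]=d["p"];E=T@d["mount"]
k=plane(d,E,322,246,.251);t=plane(d,E,290,245,.251);c=plane(d,E,452,225,.218);i=plane(d,E,363,226,.212)
print(k,c,np.linalg.norm((k-c)[:2]),i)
a=lambda v:np.arctan2(v[1],v[0])
yaw=a(k-c);print("yaw",yaw,"knob",(a(t-k)-yaw-np.pi)%(2*np.pi),"depth",deproj(d,E,318,262))
print("units",d["R"].T@(np.array([k[0],k[1],.220])-d["p"])/.2)
E
```

```text
[0.58624479 0.20233828 0.251     ] [0.5122682 0.1619652 0.218    ] 0.08427646625189195 [0.56208643 0.18966556 0.212     ]
yaw 0.4995780664071805 knob 3.073738547733403 depth [0.58386503 0.21230237 0.25084873]
units [ 4.80803456e-03 -1.94668183e-04  6.03136509e-01]
```

```bash
python3 -m crank '[[[0.005,0,0.2,0,0,0],[0.005,0,0.4,0,0,0],[0.005,0,0.5,0,0,0],[0.005,0,0.6,0,0,0],[0.005,0,0.6,0,0,0],[0.005,0,0.6,0,0,0]]]' && python3 -m crank '[[[0,0,0,0,0,0],[0,0,0,0,0,0],[0,0,0,0,0,0],[0,0,0,0,0,0],[0,0,0,0,0,0],[0,0,0,0,0,0],[0,0,0,0,0,0],[0,0,0,0,0,0]]]' -1 45
```

```text
clock: 3.65
position: [0.5871, 0.2019, 0.2214]
orientation: [[0.448, -0.894, 0.001], [-0.894, -0.448, 0.0], [0.0, -0.001, -1.0]]
contact_force: [0.2, 0.1, -0.2]
gripper_width: 0.0856
gripper_force: 0.0
clock: 4.65
position: [0.5867, 0.201, 0.2211]
orientation: [[0.448, -0.894, -0.0], [-0.894, -0.448, -0.0], [0.0, 0.0, -1.0]]
contact_force: [-3.5, -1.1, 5.8]
gripper_width: 0.0345
gripper_force: 45.1
```

```bash
python3 -m crank '[[[0,0,0,0,0,0.1],[0,0,0,0,0,0.2],[0,0,0,0,0,0.3],[0,0,0,0,0,0.4],[0,0,0,0,0,0.5],[0,0,0,0,0,0.6],[0,0,0,0,0,0.7],[0,0,0,0,0,0.8],[0,0,0,0,0,0.9],[0,0,0,0,0,0.9]]]' 
python3 - <<'E'
from station import r
import numpy as np
s=r.observe();print(np.round(s["qpos"],3),s["moment"])
E
```

```text
clock: 5.9
position: [0.5849, 0.2015, 0.2211]
orientation: [[-0.814, -0.581, -0.003], [-0.581, 0.814, 0.001], [0.002, 0.003, -1.0]]
contact_force: [-8.9, 0.0, 8.8]
gripper_width: 0.0347
gripper_force: 45.6
[ 0.331  0.355 -0.013  1.206  0.002 -0.29 ] [-0.00260693  1.8295029  -0.13342953]
```

```bash
python3 -m crank '[[[0,0,0,0,0,0.1],[0,0,0,0,0,0.2],[0,0,0,0,0,0.3],[0,0,0,0,0,0.4],[0,0,0,0,0,0.5],[0,0,0,0,0,0.6],[0,0,0,0,0,0.7],[0,0,0,0,0,0.8],[0,0,0,0,0,0.9],[0,0,0,0,0,0.9]]]' 
python3 - <<'E'
from station import r
from h import *
s=r.observe();print(np.round(s["qpos"],3),s["moment"])
d=r.snapshot("wrist");cv2.imwrite("pics/w2.png",d["pixels"][:,:,::-1])
E
python3 -m crank '[[[0,0,0,0,0,0.03],[0,0,0,0,0,0.06],[0,0,0,0,0,0.08],[0,0,0,0,0,0.08]]]' | grep -v ori
python3 -c "from station import r;s=r.observe();print(s['moment'],s['qpos'][5])"
```

```text
clock: 7.15
position: [0.5851, 0.2033, 0.2211]
orientation: [[-0.702, 0.712, -0.003], [0.712, 0.702, 0.004], [0.005, 0.001, -1.0]]
contact_force: [-8.8, 5.2, 7.0]
gripper_width: 0.0348
gripper_force: 45.5
[ 0.332  0.355 -0.012  1.205  0.005  1.124] [ 1.07175842  1.61298417 -0.12627225]
clock: 7.7
position: [0.5852, 0.2034, 0.2211]
contact_force: [-7.2, 4.7, 7.5]
gripper_width: 0.0344
gripper_force: 45.4
[ 1.11528284  1.63572589 -0.08884386] 1.2486360418246945
```

View pics/w2.png

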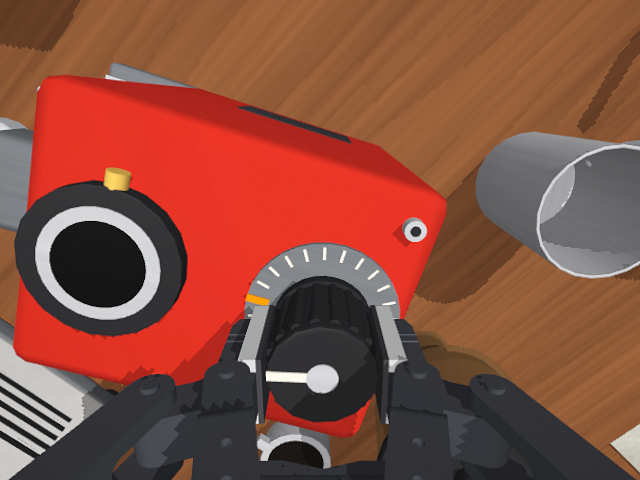

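The knob is turning with the fingers. Its pointer, from (322,378) to (265,377), is now close to the orange index at (257,299). I'll creep on to the stop.

```bash
for i in 1; do python3 -m crank '[[[0,0,0,0,0,0.03],[0,0,0,0,0,0.06],[0,0,0,0,0,0.09],[0,0,0,0,0,0.12],[0,0,0,0,0,0.12],[0,0,0,0,0,0.12]]]' | grep -v ori; done
python3 -c "from station import r;s=r.observe();print(s['moment'],s['qpos'][5])"
```

```text
clock: 8.45
position: [0.586, 0.2024, 0.2211]
contact_force: [-4.5, 3.3, 5.4]
gripper_width: 0.0347
gripper_force: 45.4
[ 0.46374139  1.09878613 -0.11261852] 1.4369884255814562
```

```bash
python3 -m crank '[[[0,0,0,0,0,0.03],[0,0,0,0,0,0.06],[0,0,0,0,0,0.09],[0,0,0,0,0,0.09],[0,0,0,0,0,0.09]]]' | grep -v ori
python3 - <<'E'
from station import r
from h import *
s=r.observe();print(np.round(s["qpos"],3),s["moment"])
d=r.snapshot("wrist");cv2.imwrite("pics/w3.png",d["pixels"][:,:,::-1])
E
```

```text
clock: 9.07
position: [0.5867, 0.2003, 0.221]
contact_force: [-2.6, -3.7, 5.5]
gripper_width: 0.035
gripper_force: 45.4
[ 0.33   0.356 -0.012  1.204 -0.002  1.577] [-0.92525797  0.62363676  0.577252  ]
```

View pics/w3.png

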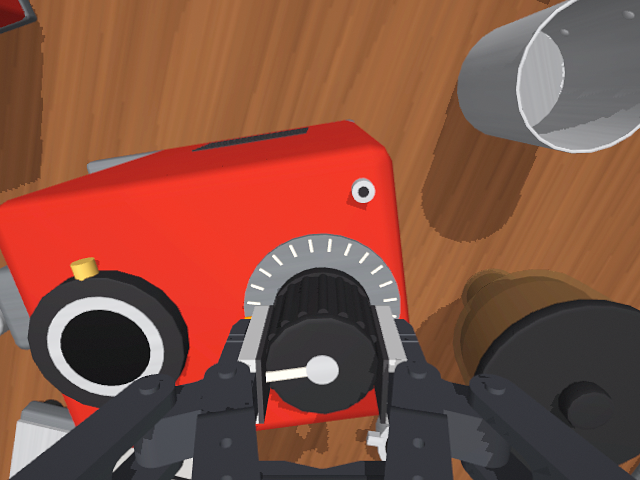

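The moment has jumped from -0.11 to +0.58 N m, and the pointer has slipped about 8° in the fingers, now running from (322,370) to (265,377). The knob is at the stop. I'll hold briefly, then back off.

```bash
python3 -m crank '[[[0,0,0,0,0,0.01],[0,0,0,0,0,0.01],[0,0,0,0,0,0.01],[0,0,0,0,0,0.01]]]' | grep -v ori
python3 -c "from station import r;s=r.observe();print(s['moment'],s['qpos'][5])"
python3 -m crank '[[[0,0,0,0,0,-0.1],[0,0,0,0,0,-0.2],[0,0,0,0,0,-0.3],[0,0,0,0,0,-0.4],[0,0,0,0,0,-0.5],[0,0,0,0,0,-0.6],[0,0,0,0,0,-0.7],[0,0,0,0,0,-0.8],[0,0,0,0,0,-0.9],[0,0,0,0,0,-1],[0,0,0,0,0,-1],[0,0,0,0,0,-1]]]'
python3 - <<'E'
from station import r
from h import *
s=r.observe();print(np.round(s["qpos"],3),s["moment"])
d=r.snapshot("wrist");cv2.imwrite("pics/w4.png",d["pixels"][:,:,::-1])
E
```

```text
clock: 9.62
position: [0.5868, 0.1999, 0.221]
contact_force: [-3.9, -4.5, 6.0]
gripper_width: 0.035
gripper_force: 45.4
[-1.05098265  0.61824414  0.23642791] 1.59330198124133
clock: 11.12
position: [0.5885, 0.203, 0.2211]
orientation: [[-0.953, -0.303, 0.003], [-0.303, 0.953, 0.003], [-0.004, 0.002, -1.0]]
contact_force: [2.8, 4.7, -0.4]
gripper_width: 0.035
gripper_force: 44.9
[ 0.331  0.357 -0.01   1.2    0.002  0.023] [ 0.9051046  -0.64083207  0.08807707]
```

View pics/w4.png

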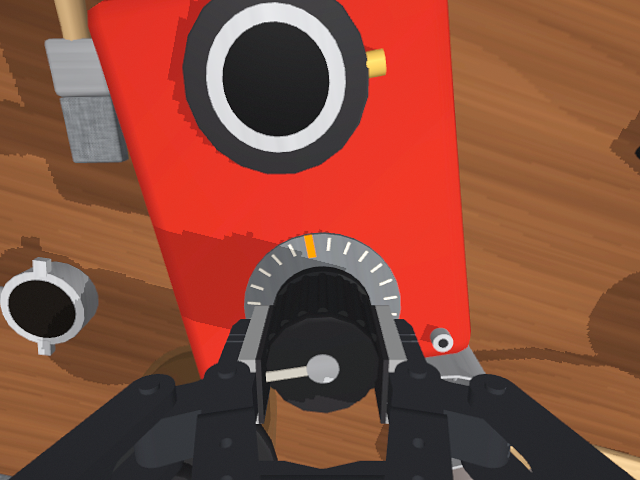

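The pointer now runs from (322,369) to (265,377), with the orange index at (310,247), so it is about a quarter turn anticlockwise of the index. I'll check it numerically.

```bash
python3 - <<'E'
from station import r
from h import *
s=r.observe();d=r.snapshot("wrist");T=np.eye(4);T[:3,:3]=s["orientation"];T[:3,3]=s["position"];E=T@d["mount"]
k=plane(d,E,322,369,.251);t=plane(d,E,266,377,.251);i=plane(d,E,310,247,.212);c=plane(d,E,275,80,.218)
a=lambda v:np.arctan2(v[1],v[0])
for n,f in(("idx",a(i-k)),("collar",a(c-k)),("yaw",.49-np.pi)):print(n,(a(t-k)-f)%(2*np.pi))
print(k,s["gripper_force"],s["dq"],s["contact_force"],s["moment"])
E
```

```text
idx 1.5658588408409075
collar 1.5596360833002527
yaw 1.5519396193649637
[0.58727339 0.20210353 0.251     ] 44.92045998573303 [-3.63766632e-04  1.46891458e-03  9.71076310e-04  2.54980234e-04
 -8.63075938e-05 -2.31131274e-04] [2.61859099 4.40231091 0.85140632] [ 0.96685717 -0.63353533  0.11403263]
```

```bash
python3 -m crank '[[[0,0,0,0,0,0],[0,0,0,0,0,0],[0,0,0,0,0,0],[0,0,0,0,0,0]]]' | grep -E "clock|force"; python3 -c "from station import r;print(r.close_job())"
```

```text
clock: 11.72
contact_force: [2.9, 4.9, -0.6]
gripper_force: 44.9
the job is handed in; nothing more can be done
None
```

The job is handed in: I turned the red grinder's knob clockwise to its stop, then backed it off a quarter turn (1.56 rad measured from the wrist camera), and it is still gripped steadily at 45 N. No verdict was returned.

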